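# Feel the hold-down gap of a strip notcher with a feeler blade

### The arm

A 6-joint arm with a two-finger parallel gripper is mounted at the origin on the work surface. World frame = base frame: x ahead of the robot, y to its left, z up, the work surface at z = 0. Lengths are in m, angles in rad, forces in N, time in s.
With the tool pointing down it reaches from about 0.3 to 0.775 m from the base axis. Payload 14.6 kg.
Tool frame: the origin (TCP) lies at the very end of the fingers, on their centre line; the grasp point (between the pads) lies 19 mm behind it; x points along the fingers, z is the direction in which the jaws open and shut, and the axes are right-handed (so a half turn about x gives the same grasp; the last joint's range is limited). The gripper opens to 94 mm and grips with 3 to 60 N. Pads are 16 mm wide; open, the fingers measure 119 mm over their backs; the gripper's body (75 mm by 177 mm) begins 78 mm behind the grasp point.
Start: joints at [1.232, 0.3, 1.521, -0, 1.321, -0.067], TCP at [0.148, 0.53, 0.205] pointing down, gripper open.
Joint ranges: [-3.03, 3.03], [-0.79, 2.21], [0.23, 2.52], [-1.04, 4.18], [0, 3.07], [-2.55, 2.55]. Speed limits (rad/s): [2.22, 2.22, 2.57, 3.14, 3.14, 3.14].

### API

Orientations are given as [roll, pitch, yaw] about the fixed x, y, z axes, in that order (R = Rz(yaw) Ry(pitch) Rx(roll)).
In Python, from station import ctrl gives the robot as it stands. The module is installed in compiled form; this text tells all that it offers.
- The arm moves only by the tool servo_tool, never from a script. Its argument "motion" is one flat list of numbers, 4 for each row, row after row: the shift along the tool's x, y, z in mm, then the turn about the tool's x in degrees. In form: [dx, dy, dz, roll, dx, dy, dz, roll, ...]. A call has 1 to 20 rows; each row is the pose to reach, as a shift and turn from the pose commanded when the call began, along the tool's axes at that moment; what a row does not reach only later rows make up. A row lasts 1/8 s, in which the tool goes at most 62.5 mm and 10.7 degrees, less where a joint would pass 70% of its speed; a pose out of reach is approached as far as the arm can. A call with a gripper value outside its range is refused whole. "gripper" is the opening, from 0 (shut) to 1 (fully open), set as the call begins (left out, the last holds). The fingers move at their own pace and stop on an object; "force" is the grip in N (left out, the last holds). Time passes only in rows, so rows that repeat a pose let the fingers close. It gives the time, the measured TCP pose, the force and the opening at its end, in the units of the state.
- ctrl.get_obs(): the state, without advancing time (a new reading comes with each control period).
- ctrl.camera(name): name is "scene" or "top"; returns a dict with "color" (480x640x3 uint8, red, green, blue), "z_map" (480x640 float32, m along the optical axis (not along the pixel's ray), 0 where there is no reading), "fx", "fy", "cx", "cy" (pixels), "dist_coeffs" ([k1, k2, p1, p2, k3] as OpenCV has them; the pictures are not rectified), "rvec" (rotation vector, rad) and "tvec" (3), from world to camera coordinates, as OpenCV has them. Camera axes: x right, y down, z forward; pixel columns grow to the right and rows downward; lengths in m; the calibration is good to about 2 mm. A picture is of the moment at which its call begins.
- ctrl.hand_in(): hands the job in, once; it reports no verdict.
The state is a dict: "time_s": time; "qpos": joint angles; "joint_vel": joint speeds; "tau": joint torques, N m; "ee_pos": TCP position; "eef_rot": TCP orientation; "force": force on the tool from outside, world axes, zero at the start; "moment": the same for the moment, N m; "grip_width": finger opening in m.
Only numpy, scipy, OpenCV 4.12 (cv2) and the standard library are available. Lean on these libraries where they do the work, as an engineer would, in place of code of your own. Each camera call takes 0.05 s, during which the arm holds its last target.

### The job

Pick up the feeler gauge with the long thin blade by its grip block and slide the blade, flat on the bed, straight into the throat of the small strip notcher, between the bed plate and the sprung hold-down plate, until it drags snugly and has raised the hold-down by a millimetre or two. Slide it gently, without forcing the hold-down up much further, and leave the thick short gauge, the mallet and the scrap tray alone. Finish while still gripping the feeler and holding it still at that depth: do not let go.

Things in the scene. Friction and masses are not known exactly. Their poses are not given: they have to be found in the camera images.
- feeler: The gauge to use, loose, 0.13 to 0.24 kg: flat steel blade 22 mm wide, 5 mm thick, with an upright dark grip block 30 mm long (x), 16 mm wide (y), 50 mm high on its rear end; take the block across its 16 mm, from above. Origin: centre of the block's underside, level with the blade's underside. +x points along the blade to its tip, 140 mm from the origin; z up. Lies flat on the bench.
- feeler_tip (a point): Middle of the front end of the feeler blade, on its underside, 140 mm ahead of feeler along its x.
- block_gauge: The other gauge, loose, not to be used: the same grip block, but a short thick blade (60 mm beyond the block, 30 mm wide, 14 mm thick) that does not fit the throat. Origin and axes as for the feeler.
- notcher: Small green bench strip notcher, fixed, 150 x 100 mm, 117 mm high. Origin at bench height right under the throat edge; +x is the direction in which the blade slides in (horizontal), y across, z up. Base from x = -30 to 120 mm, 30 mm high; overhead arm from x = 18 mm back to the column at x = 82 mm, arm underside at z = 95 mm. The sprung hold-down plate hangs between bed and arm.
- throat (a point): Point on the bed's top at the middle of the throat edge (notcher x = 0, y = 0, z = 40 mm). The hold-down plate reaches from here to x = 70 mm, 60 mm wide. Its underside slopes down inwards 0.12 mm per mm: gap 9 to 10.5 mm at x = 0 (hidden setting of the day), shrinking to the blade's 5 mm at x = 33 to 46 mm. A lip flared up 40 degrees leads in from x = -13 mm.
- bed: The flat steel bed plate of the notcher, 64 mm wide, top 40 mm above the bench from notcher x = -12 mm to 82 mm, with a run-up sloping down towards its front (24 degrees, to about x = -26 mm). Same origin and axes as notcher.
- holddown (a joint): Lift of the sprung hold-down plate, in m, straight up: 0 at rest, 0.007 at its upper stop. It bears down with about 3 N at rest and 1.5 N more per mm of lift. Once the blade touches its underside, every 8 mm further in lifts it 1 mm; the drag along the blade is then some 5 to 10 N as the lift begins and 7 to 14 N at 1 to 2 mm.
- mallet: Bystander: mallet with an orange handle lying on the far side of the bench, 260 mm long.
- scrap_tray: Bystander: open steel tray 110 x 150 x 40 mm with scrap, on the bench beyond the notcher, to the left, fixed. Origin: centre of its underside.

How it is judged:
On the way, in this order (a step that is already met when the one before it is completed fails the run):
1. the feeler is lifted off the bench in the fingers (height (world z) of feeler above 0.02 m and contact force between the fingers and feeler above 2 N), for 0.2 s.
2. its blade is in the throat, at least 10 mm deep, held by the fingers (x of feeler_tip in the frame of notcher above 0.01 m and horizontal distance between feeler_tip and throat below 0.08 m and z of feeler_tip in the frame of notcher between 0.036 and 0.052 m and contact force between the fingers and feeler above 2 N), for 0.1 s.
At the end, for the whole second after the job is handed in: Blade tip 28 to 78 mm past the throat edge, within 20 mm of the middle and 0.2 rad of straight in, bearing on the bed (over 0.5 N), hold-down lifted 0.3 to 3.5 mm; fingers grip the feeler (over 3 N) and it is still (under 10 mm/s) (value of joint holddown between 0.0003 and 0.0035 m and x of feeler_tip in the frame of notcher between 0.028 and 0.078 m and y of feeler_tip in the frame of notcher between -0.02 and 0.02 m and angle between the x axis of feeler and the x axis of notcher, either way round below 0.2 rad and contact force between feeler and bed above 0.5 N and contact force between the fingers and feeler above 3 N and linear speed of feeler below 0.01 m/s); the arm keeps its last pose, push and grip.
It fails at once if the hold-down is driven up more than 5 mm (value of joint holddown above 0.005 m).
It fails at once if the thick gauge is shifted more than 20 mm (distance of block_gauge from where it was at the start of the episode above 0.02 m).
It fails at once if the mallet or the scrap tray is touched (contact force between any of the arm, the fingers, feeler and mallet above 1 N or contact force between any of the arm, the fingers and scrap_tray above 1 N).
It also fails if it takes over 56 s, if anything falls off the work surface, if the arm or the gripper's body presses on something with over 40 N, if the wrist force passes 120 N, or if a joint passes its speed limit or range.

## Working session

There is one attempt and no reset: what is moved stays moved. The work goes in short steps, Python scripts to look and compute and a tool call to move; the robot and the scene stay as the last step left them, time stands still between calls to the robot, and variables do not carry over. Pictures are saved under pics/ and viewed, and the job is handed in when it is done.

Besides the shell and the picture viewer there is one more tool, called after "Request:" in YAML: its name, and indented under it one key for each argument. servo_tool: Moves the arm, as the interface text tells. Its arguments: {"type":"object","properties":{"motion":{"type":"array","items":{"type":"number"}},"gripper":{"type":"number"},"force":{"type":"number"}},"required":["motion"]}

```bash
mkdir -p pics; python3 - <<'E'
from station import ctrl
import cv2,numpy as np,pickle
o=ctrl.get_obs();print({k:np.round(v,3) for k,v in o.items()})
for n in("scene","top"):
    c=ctrl.camera(n);pickle.dump(c,open(n+'0.pkl','wb'))
    cv2.imwrite(f'pics/{n}0.png',c['color'][:,:,::-1])
    print(n,c['fx'],c['fy'],c['cx'],c['cy'],c['dist_coeffs'],c['rvec'],c['tvec'])
E
```

```text
{'time_s': np.float64(0.0), 'qpos': array([ 1.232,  0.3  ,  1.522,  0.   ,  1.321, -0.067]), 'joint_vel': array([ 0.002,  0.001, -0.   , -0.001,  0.001,  0.001]), 'tau': array([ 1.0000e-03, -5.3179e+01, -3.5274e+01,  7.1000e-02,  2.4000e-02,
       -0.0000e+00]), 'ee_pos': array([0.148, 0.53 , 0.205]), 'eef_rot': array([ 3.074,  1.57 , -1.91 ]), 'force': array([ 0.042, -0.475,  0.573]), 'moment': array([-0.009, -0.009,  0.067]), 'grip_width': np.float64(0.094)}
scene 527.221473505976 527.221473505976 319.15760167244866 238.33298037277663 [-0.08040016  0.          0.          0.          0.        ] [ 2.21695253  0.56193816 -0.26460624] [-0.5895053  -0.09738782  1.44782019]
top 466.6161294625931 466.6161294625931 309.47578630547963 243.52715532728143 [-0.10181016  0.          0.          0.          0.        ] [ 2.13937502 -2.16869141  0.17813952] [0.08943336 0.61335049 0.99698006]
```

View pics/scene0.png

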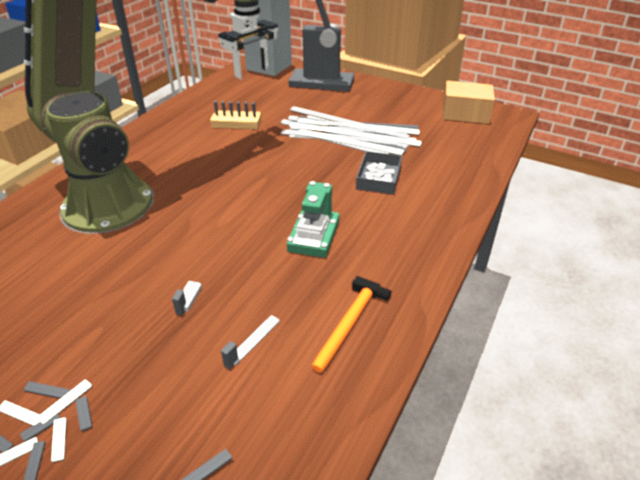

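View pics/top0.png

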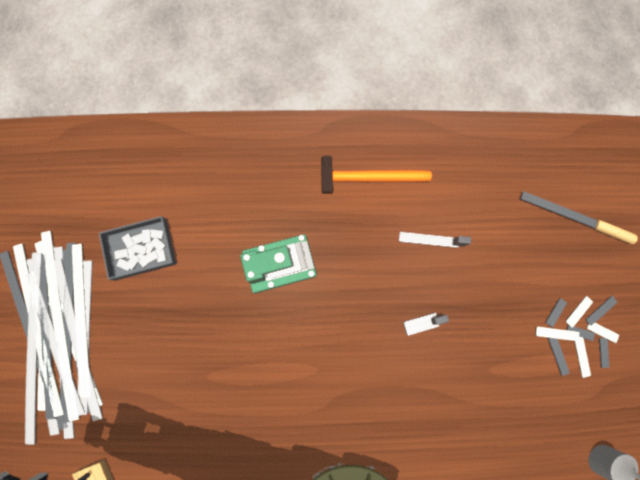

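The top view shows the feeler with its block at about (462,240) and its tip at (401,237). The block gauge is at (425,323), and the notcher at (278,263) with its throat facing right (+u). The mallet is at (375,175) and the tray at (138,248).

```bash
cat > h.py <<'E'
import cv2,numpy as np,pickle
def cast(c,uv,z):
    K=np.array([[c['fx'],0,c['cx']],[0,c['fy'],c['cy']],[0,0,1]])
    R=cv2.Rodrigues(np.array(c['rvec']))[0];t=np.array(c['tvec']).ravel()
    n=cv2.undistortPoints(np.array(uv,float).reshape(-1,1,2),K,np.array(c['dist_coeffs'])).reshape(-1,2)
    d=np.c_[n,np.ones(len(n))]@R; o=-R.T@t
    return o+d*((z-o[2])/d[:,2])[:,None]
def cloud(c):
    K=np.array([[c['fx'],0,c['cx']],[0,c['fy'],c['cy']],[0,0,1]])
    R=cv2.Rodrigues(np.array(c['rvec']))[0];t=np.array(c['tvec']).ravel()
    v,u=np.mgrid[:480,:640]
    n=cv2.undistortPoints(np.stack([u,v],-1).reshape(-1,1,2).astype(float),K,np.array(c['dist_coeffs'])).reshape(-1,2)
    z=c['z_map'].reshape(-1,1)
    return ((np.c_[n,np.ones(len(n))]*z-t)@R).reshape(480,640,3)
E
python3 - <<'E'
from h import *
for n in("scene","top"):
    c=pickle.load(open(n+'0.pkl','rb'));P=cloud(c)
    hsv=cv2.cvtColor(c['color'],cv2.COLOR_RGB2HSV)
    white=cv2.inRange(hsv,(0,0,150),(180,60,255)); dark=cv2.inRange(hsv,(0,0,0),(180,110,110)); green=cv2.inRange(hsv,(60,80,40),(95,255,255))
    for nm,m in(('white',white),('dark',dark),('green',green)):
        k,l,s,ce=cv2.connectedComponentsWithStats(m)
        for i in range(1,k):
            if 40<s[i,4]<4000:
                ys,xs=np.where(l==i)
                r=cv2.minAreaRect(np.c_[xs,ys].astype(np.float32))
                p=np.median(P[ys,xs],0)
                if 0.2<p[0]<0.9 and -.6<p[1]<.4 : print(n,nm,s[i],ce[i].round(1),'rect',np.round(r[0],1),np.round(r[1],1),round(r[2],1),'P',p.round(3),'zmax',P[ys,xs,2].max().round(3))
    if n=='top':
        a=c['color'][200:350,220:490,::-1]; cv2.imwrite('pics/topcrop.png',cv2.resize(a[:, :120],None,fx=5,fy=5,interpolation=cv2.INTER_CUBIC)); cv2.imwrite('pics/topcrop2.png',cv2.resize(a[:,160:],None,fx=4,fy=4,interpolation=cv2.INTER_CUBIC))
    else: cv2.imwrite('pics/scenecrop.png',cv2.resize(c['color'][170:270,270:360,::-1],None,fx=5,fy=5,interpolation=cv2.INTER_CUBIC))
E
```

```text
scene white [308 195  10   8  59] [312.5 198.1] rect [312.5 198. ] [7.8 7.8] 45.0 P [0.574 0.144 0.121] zmax 0.125
scene white [288 213  48  35 917] [310.8 231.5] rect [311.5 229.4] [43.9 33.5] 9.5 P [0.59  0.107 0.04 ] zmax 0.859
scene white [173 281  28  28 334] [188.4 292. ] rect [186.8 291.7] [18.3 29.1] 33.7 P [ 0.437 -0.168  0.014] zmax 0.056
scene white [235 316  44  48 603] [256.1 336.7] rect [254.  338.5] [10.6 61.5] 45.0 P [ 0.629 -0.196  0.005] zmax 0.859
scene white [222 342  13  11  70] [227.9 346.6] rect [228.3 346.3] [ 4.9 12.7] 45.0 P [ 0.619 -0.271  0.05 ] zmax 0.053
scene white [   0  380   92   46 1178] [ 44.6 406.3] rect [ 47.6 406.1] [32.9 94.6] 75.6 P [ 0.389 -0.543  0.007] zmax 0.859
scene white [ 51 417  16  45 570] [ 58.3 439.1] rect [ 58.4 439. ] [13.2 44.6] 3.3 P [ 0.451 -0.562  0.007] zmax 0.859
scene white [185 450  46  30 383] [209.7 465.2] rect [207.4 466.8] [ 9.6 50.6] 54.5 P [ 0.719 -0.469  0.015] zmax 0.019
scene dark [304 203  22  21 183] [314.4 213.6] rect [315.5 211.5] [14.1 24.1] 56.3 P [0.585 0.129 0.084] zmax 0.859
scene dark [287 219  52  39 1
[... 1938 characters left out ...]
074
top dark [520 193  75  36 121] [556.4 212.4] rect [556.6 212.8] [80.5  6.3] 25.2 P [ 0.687 -0.526  0.012] zmax 0.019
top dark [453 237  15   9  60] [458.7 242.3] rect [459.6 243. ] [13.7  7.5] 31.0 P [ 0.612 -0.257  0.036] zmax 0.053
top dark [249 274  16   9  44] [257.7 279.6] rect [257.1 280. ] [ 4.9 16.1] 61.7 P [0.532 0.192 0.084] zmax 0.11
top green [ 241  237   58   44 1104] [266.8 258.4] rect [272.2 258.7] [30.5 59.4] 75.3 P [0.572 0.173 0.117] zmax 1.074
top green [273 271  36  16 232] [290.7 278.5] rect [290.7 278.6] [ 6.6 35.4] 75.3 P [0.537 0.123 0.031] zmax 1.074
top green [251 281  18  11 140] [259.2 285.9] rect [259.6 285.7] [ 9.  16.2] 76.0 P [0.522 0.195 0.031] zmax 1.074
```

```bash
python3 - <<'E'
from h import *
c=pickle.load(open('top0.pkl','rb'));P=cloud(c)
# feeler block top points & blade points & notcher strata
Q=P[200:350,220:490].reshape(-1,3)
C=c['color'][200:350,220:490].reshape(-1,3).astype(int)
def rep(nm,m):
    q=Q[m]
    if len(q)<5: print(nm,len(q));return
    r=cv2.minAreaRect(q[:,:2].astype(np.float32)*1000)
    print(nm,len(q),'mean',q.mean(0).round(4),'rect',np.round(r[0],1),np.round(r[1],1),round(r[2],1))
print('bench',np.median(Q[:,2]))
for lo,hi in((.025,.033),(.037,.043),(.045,.06),(.06,.09),(.09,.125)):
    rep((lo,hi),(Q[:,2]>lo)&(Q[:,2]<hi)&(Q[:,1]>-.0))
print(Q[:,1].min(),Q[:,1].max())
E
```

```text
bench 0.000993741362015925
(0.025, 0.033) 788 mean [0.5661 0.1449 0.0301] rect [573.6 150.5] [100.5 150.1] 14.5
(0.037, 0.043) 190 mean [0.5704 0.1199 0.0395] rect [574. 148.] [ 93.  137.5] 14.6
(0.045, 0.06) 257 mean [0.5653 0.1314 0.0566] rect [571.8 157.2] [ 60.  129.8] 14.5
(0.06, 0.09) 304 mean [0.5777 0.1158 0.0651] rect [571.  156.3] [ 59.3 128.5] 15.5
(0.09, 0.125) 1189 mean [0.5658 0.176  0.1174] rect [568.1 172.8] [60.4 99.9] 14.6
-0.35541269494719224 0.2902210738394755
```

View pics/topcrop.png

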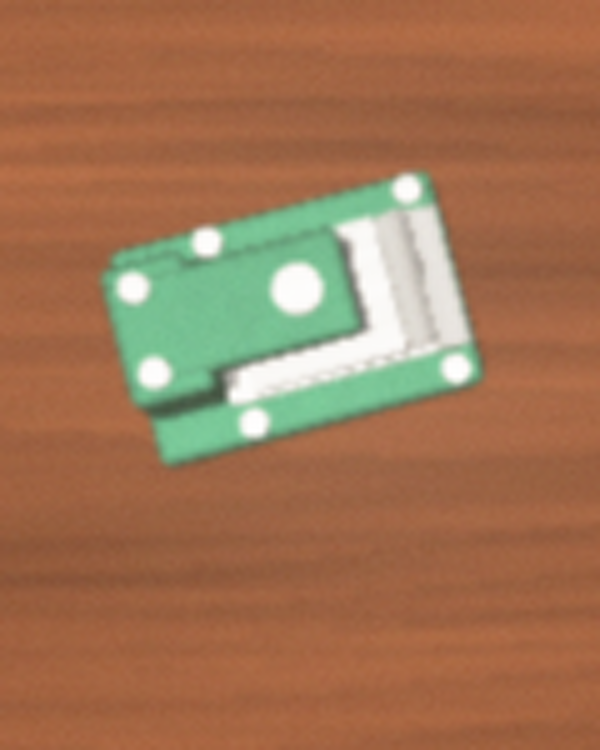

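View pics/topcrop2.png

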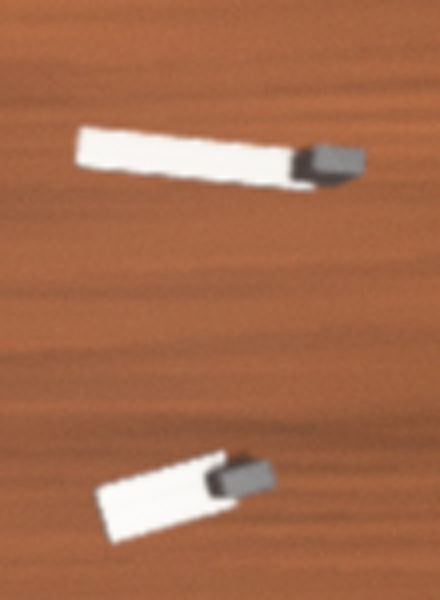

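View pics/scenecrop.png

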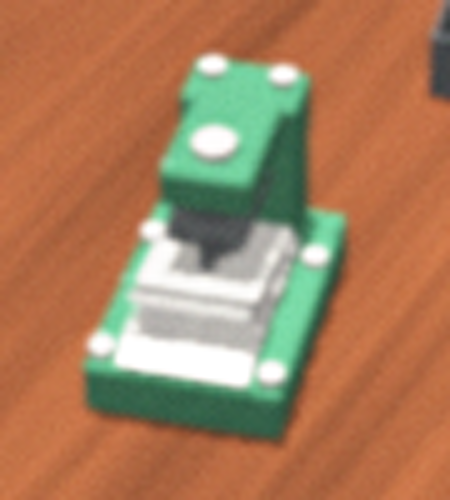

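```bash
cat > feel.py <<'E'
from h import *
def feeler(c,box,n,xr=(.2,.9)):
    hsv=cv2.cvtColor(c['color'],cv2.COLOR_RGB2HSV)
    m=cv2.inRange(hsv,(0,0,150),(180,60,255)); mm=np.zeros_like(m); x0,y0,x1,y1=box; mm[y0:y1,x0:x1]=m[y0:y1,x0:x1]
    ys,xs=np.where(mm>0); p=cast(c,np.c_[xs,ys],.005)[:,:2]*1000
    r=cv2.minAreaRect(p.astype(np.float32)); print(n,'blade rect',np.round(r[0],1),np.round(r[1],1),round(r[2],2))
    print(cv2.boxPoints(r).round(1).tolist())
E
python3 - <<'E'
from feel import *
t=pickle.load(open('top0.pkl','rb'));s=pickle.load(open('scene0.pkl','rb'))
feeler(t,(395,228,453,250),'top'); feeler(s,(240,312,285,360),'scene')
for c,b,n in((t,(445,225,480,255),'top'),(s,(215,335,250,375),'scene')):
    P=cloud(c)[b[1]:b[3],b[0]:b[2]].reshape(-1,3); 
    q=P[(P[:,2]>.045)&(P[:,2]<.056)]; r=cv2.minAreaRect((q[:,:2]*1000).astype(np.float32)); print(n,len(q),q.mean(0).round(4),np.round(r[0],1),np.round(r[1],1),round(r[2],1))
# block gauge
P=cloud(t)[300:340,400:455].reshape(-1,3);q=P[(P[:,2]>.045)&(P[:,2]<.056)];print('bg',q.mean(0).round(4))
E
```

```text
top blade rect [ 627.3 -192.3] [127.7  23.8] 83.3
[[608.0, -254.3000030517578], [631.7000122070312, -257.1000061035156], [646.5999755859375, -130.3000030517578], [622.9000244140625, -127.5]]
scene blade rect [ 628.6 -193.7] [127.2  26.1] 83.3
[[608.2000122070312, -255.39999389648438], [634.0999755859375, -258.3999938964844], [649.0, -132.0], [623.0999755859375, -129.0]]
top 101 [ 0.6186 -0.2672  0.0501] [ 618.9 -267.7] [30.4 16.1] 86.1
scene 127 [ 0.6208 -0.2726  0.0497] [ 620.5 -272.4] [30.7 18.5] 81.8
bg [ 0.4413 -0.206   0.0502]
```

```bash
cat > mv.py <<'E'
from station import ctrl
import numpy as np
from scipy.spatial.transform import Rotation as Ro
def st():
    o=ctrl.get_obs();R=Ro.from_euler('xyz',o['eef_rot']).as_matrix();return o,R
def show():
    o,R=st();print('t',round(float(o['time_s']),2),'ee',np.round(o['ee_pos'],4),'xax',R[:,0].round(3),'zhead',round(np.degrees(np.arctan2(R[1,2],R[0,2])),2),'F',np.round(o['force'],1),'M',np.round(o['moment'],2),'w',round(float(o['grip_width']),4),'q',np.round(o['qpos'],2))
    return o,R
def to(p,head=None):
    o,R=show();d=R.T@(np.array(p)-o['ee_pos'])*1000
    print('shift',d.round(1))
    if head is not None:
        z=R[:,2];y=R[:,1];h=np.radians(head);w=np.array([np.cos(h),np.sin(h),0])
        a=np.degrees(np.arctan2(-w@y,w@z));print('roll',round(a,2),'or',round((a+360)%360-180,2))
E
python3 -c "
from mv import *
to([.6195,-.269,.12],-6.3)"
```

```text
t 0.1 ee [0.1476 0.5296 0.2049] xax [-0.    -0.001 -1.   ] zhead 74.43 F [-1.   0.1 -0. ] M [ 0.02 -0.02  0.01] w 0.0943 q [ 1.23  0.3   1.52 -0.    1.32 -0.07]
shift [  85.6 -669.  -642.5]
roll 80.73 or -99.27
```

Request:
servo_tool:
  motion: [0,-10,-10,1,0,-33,-32,4,0,-67,-64,8,0,-105,-101,12.5,0,-144,-138,17,0,-183,-176,22,0,-222,-213,27,0,-261,-251,31.5,0,-300,-288,36,0,-339,-326,41,0,-378,-363,45.5,0,-417,-400,50,0,-456,-438,55,0,-495,-475,59.5,0,-534,-513,64,0,-573,-550,69,0,-610,-586,73.5,0,-640,-615,77,0,-660,-634,79.5,0,-669,-642.5,80.7]
  gripper: 1

```text
time_s: 2.6
ee_pos: [0.6191, -0.2706, 0.2048]
eef_rot: [2.929, 1.57, 2.816]
force: [0.8, -0.1, 0.0]
grip_width: 0.094
```

```bash
python3 -c "
from mv import *
to([.6195,-.269,.012],-6.3)
import cv2
for n in ('scene','top'):
    c=ctrl.camera(n);cv2.imwrite('pics/%s1.png'%n,c['color'][:,:,::-1])"
```

```text
t 2.6 ee [ 0.6191 -0.2706  0.2048] xax [-0.001  0.    -1.   ] zhead -6.45 F [ 0.8 -0.1  0. ] M [-0.07  0.04 -0.  ] w 0.094 q [-0.47  0.59  1.11 -0.    1.44 -0.35]
shift [192.8   1.6   0.4]
roll -0.15 or 179.85
```

View pics/scene1.png

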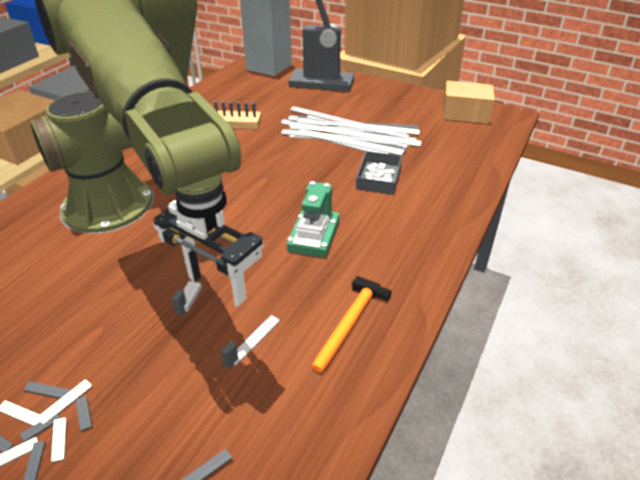

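The picture shows the open fingers above the feeler block at (230,352), clear of the gauge and mallet. I'll descend.

Request:
servo_tool:
  motion: [25,1,0.4,0,60,1.6,0.4,0,95,1.6,0.4,0,125,1.6,0.4,0,145,1.6,0.4,0,160,1.6,0.4,0,172,1.6,0.4,0,182,1.6,0.4,0,190,1.6,0.4,0,192,1.6,0.4,0,192,1.6,0.4,0]

```text
time_s: 4.08
ee_pos: [0.6203, -0.2672, 0.0136]
eef_rot: [-0.447, 1.571, -0.556]
force: [-1.5, 0.7, -0.6]
grip_width: 0.094
```

Request:
servo_tool:
  motion: [0,0,0,0,0,0,0,0,0,0,0,0,0,0,0,0,0,0,0,0,0,0,0,0,0,0,0,0,0,0,0,0]
  gripper: 0
  force: 40

```text
time_s: 5.08
ee_pos: [0.6202, -0.2672, 0.0135]
eef_rot: [2.568, 1.571, 2.458]
force: [-0.4, 0.7, 0.8]
grip_width: 0.0175
```

```bash
python3 -c "
from mv import *
show()
import cv2
for n in ('scene','top'):
    c=ctrl.camera(n);cv2.imwrite('pics/%s2.png'%n,c['color'][:,:,::-1])
    if n=='scene': cv2.imwrite('pics/scene2c.png',cv2.resize(c['color'][200:400,140:340,::-1],None,fx=3,fy=3))"
```

```text
t 5.08 ee [ 0.6202 -0.2672  0.0135] xax [-0.  0. -1.] zhead -6.27 F [-0.4  0.7  0.8] M [-0.09  0.07  0.04] w 0.0175 q [-0.46  0.77  1.28  0.    1.09 -0.35]
```

View pics/scene2c.png

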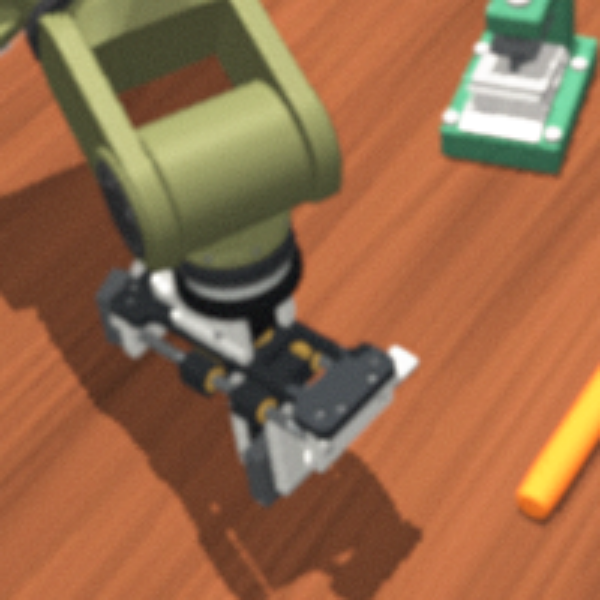

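Request:
servo_tool:
  motion: [0,0,0,0,0,0,0,0,-2,0,0,0,-8,0,0,0,-20,0,0,0,-36,0,0,0,-52,0,0,0,-68,0,0,0,-80,0,0,0,-86,0,0,0,-86,0,0,0,-86,0,0,0]

```text
time_s: 6.68
ee_pos: [0.6199, -0.267, 0.0988]
eef_rot: [2.812, 1.57, 2.702]
force: [-0.5, 0.3, -1.8]
grip_width: 0.0157
```

```bash
python3 -c "
from mv import *
show()
import cv2,pickle
for n in ('scene','top'):
    c=ctrl.camera(n);pickle.dump(c,open(n+'3.pkl','wb'));cv2.imwrite('pics/%s3.png'%n,c['color'][:,:,::-1])
    b=(140,340,200,400) if n=='scene' else (300,500,150,350)
    cv2.imwrite('pics/%s3c.png'%n,cv2.resize(c['color'][b[2]:b[3],b[0]:b[1],::-1],None,fx=3,fy=3))"
```

```text
t 6.67 ee [ 0.6199 -0.267   0.0988] xax [-0.001  0.    -1.   ] zhead -6.27 F [-0.5  0.3 -1.8] M [-0.13  0.06  0.04] w 0.0157 q [-0.46  0.67  1.23 -0.    1.24 -0.35]
```

View pics/scene3c.png

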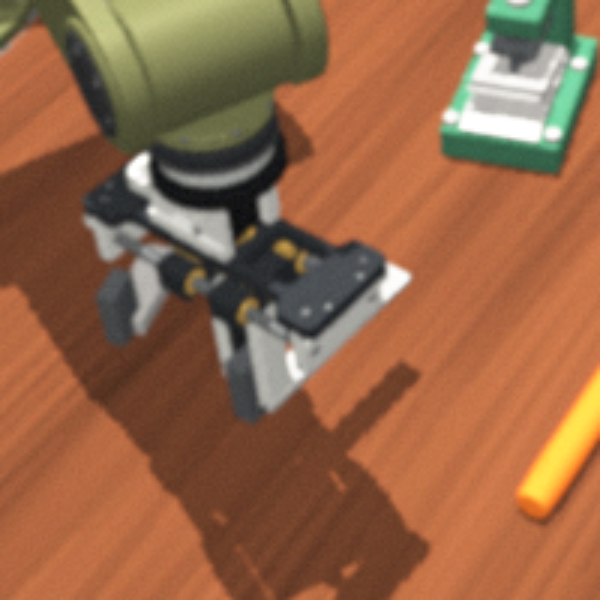

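View pics/top3c.png

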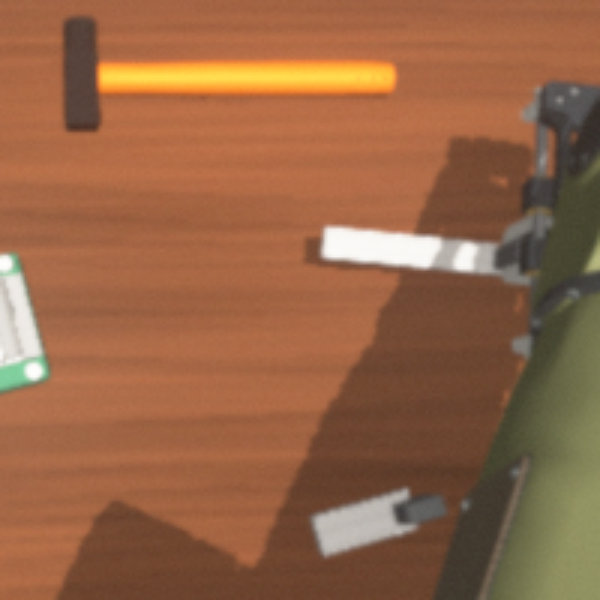

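The feeler is in the grip and off the bench: in the top crop its blade runs from (322,245) to (500,258). Next I'll measure its tip and pitch.

```bash
cat > blade.py <<'E'
from h import *
def blade(c,b,zlo,zhi):
    hsv=cv2.cvtColor(c['color'],cv2.COLOR_RGB2HSV)
    m=cv2.inRange(hsv,(0,0,110),(180,60,255))>0
    P=cloud(c); M=np.zeros_like(m); M[b[1]:b[3],b[0]:b[2]]=1; M&=m&(P[:,:,2]>zlo)&(P[:,:,2]<zhi)
    q=P[M]*1000
    L=cv2.fitLine(q[:,:2].astype(np.float32),cv2.DIST_HUBER,0,.01,.01).ravel();d=L[:2]*np.sign(L[1]);s=(q[:,:2]-L[2:])@d
    k=np.polyfit(s,q[:,2],1);e=s.max()
    print('N',len(q),'dir deg',np.degrees(np.arctan2(d[1],d[0])).round(2),'tip',(L[2:]+d*np.percentile(s,99.5)).round(1),'len',round(float(np.ptp(s)),1),'ztop mean',q[:,2].mean().round(1),'ztop@tip',np.polyval(k,e).round(1),'@rear',np.polyval(k,s.min()).round(1),'slope',k[0].round(4))
    r=cv2.minAreaRect(q[:,:2].astype(np.float32));print(np.round(r[0],1),np.round(r[1],1),round(r[2],2))
E
python3 - <<'E'
from blade import *
c=pickle.load(open('top3.pkl','rb'));blade(c,(405,222,463,245),.06,.12)
E
```

```text
N 571 dir deg 83.4 tip [ 634.3 -131.4] len 121.1 ztop mean 90.7 ztop@tip 90.6 @rear 90.8 slope -0.0016
[ 627.6 -190.7] [121.1  23. ] 83.4
```

```bash
python3 -c "
from mv import *
to([.6316,-.0741,.0988],14.6)"
```

```text
t 6.78 ee [ 0.62   -0.2671  0.0988] xax [-0.001  0.    -1.   ] zhead -6.27 F [ 0.4 -0.1 -2. ] M [-0.05  0.08  0.  ] w 0.0158 q [-0.46  0.67  1.23  0.    1.24 -0.35]
shift [ 1.000e-01  1.931e+02 -9.500e+00]
roll -20.87 or 159.13
```

Request:
servo_tool:
  motion: [0,4,0,-0.5,0,16,-0.5,-1.5,0,34,-1.5,-3.5,0,54,-2.5,-6,0,76,-3.5,-8,0,98,-5,-10.5,0,120,-6,-13,0,142,-7,-15.5,0,162,-8,-17.5,0,178,-9,-19.5,0,189,-9.5,-20.6,0,193,-9.5,-20.9,0,193,-9.5,-20.9,0,193,-9.5,-20.9]

```text
time_s: 8.52
ee_pos: [0.6318, -0.0748, 0.0994]
eef_rot: [-2.416, 1.571, -2.162]
force: [1.0, -0.1, -1.5]
grip_width: 0.0156
```

```bash
python3 -c "
from mv import *
to([.6316,-.0741,.0565],14.6)
import cv2,pickle
from blade import blade
for n in ('scene','top'):
    c=ctrl.camera(n);pickle.dump(c,open(n+'4.pkl','wb'));cv2.imwrite('pics/%s4.png'%n,c['color'][:,:,::-1])
"
```

```text
t 8.53 ee [ 0.6318 -0.0748  0.0994] xax [-0. -0. -1.] zhead 14.58 F [ 1.  -0.1 -1.5] M [-0.13  0.   -0.02] w 0.0156 q [-0.18  0.59  1.36 -0.    1.19 -0.43]
shift [42.9  0.7 -0. ]
roll -0.02 or 179.98
```

View pics/top4.png

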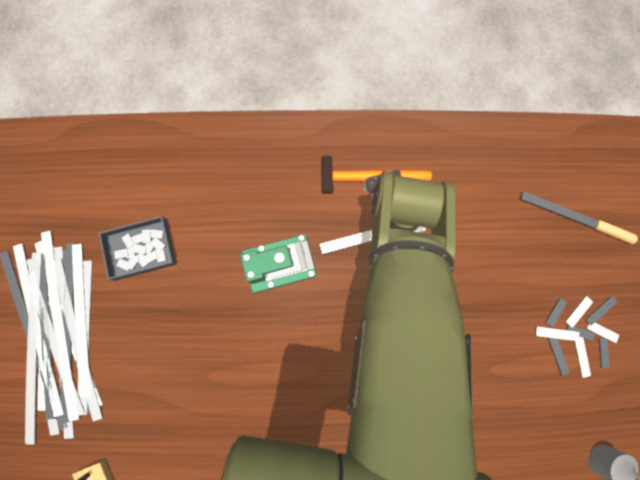

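View pics/scene4.png

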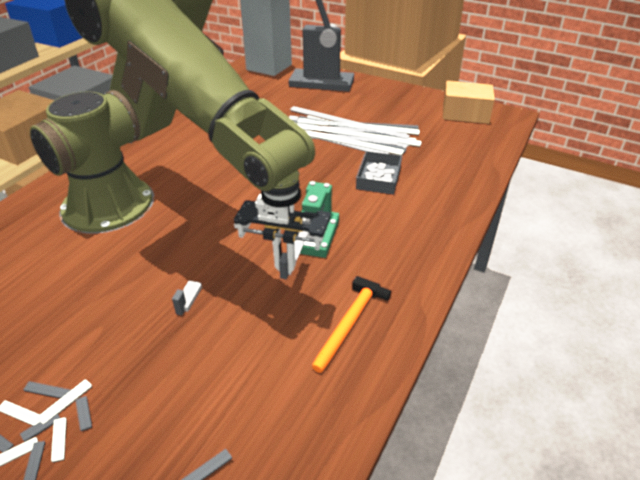

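In the top view the blade tip is at (322,248), heading straight at the throat at (310,255). I'll check the line in notcher coordinates.

```bash
python3 - <<'E'
from blade import *
c=pickle.load(open('top4.pkl','rb'));blade(c,(318,225,373,258),.06,.12)
D=np.array([np.cos(np.radians(104.5)),np.sin(np.radians(104.5))]);N=np.array([-D[1],D[0]])
hsv=cv2.cvtColor(c['color'],cv2.COLOR_RGB2HSV);P=cloud(c)[225:258,318:373].reshape(-1,3)*1000
q=P[(P[:,2]>80)&(P[:,2]<100)][:,:2]-[584.8,106.9]
a=q@D;b=q@N
print('x',a.min(),a.max(),'y by x',[(i,b[(a>=i)&(a<i+15)].mean().round(2),np.ptp(b[(a>=i)&(a<i+15)]).round(1)) for i in(-110,-95,-80,-65)])
E
```

```text
N 543 dir deg 104.96 tip [596.3  57.9] len 115.2 ztop mean 91.6 ztop@tip 91.6 @rear 91.6 slope -0.0005
[611.2   2.7] [ 22.5 115.1] 14.65
x -165.0368457074099 -49.91607848415994 y by x [(-110, np.float64(0.71), np.float64(21.6)), (-95, np.float64(0.89), np.float64(22.0)), (-80, np.float64(0.96), np.float64(21.6)), (-65, np.float64(0.62), np.float64(22.2))]
```

Request:
servo_tool:
  motion: [6,0,0,0,16,0,0,0,27,0,0,0,36,0,0,0,41,0,0,0,43,0,0,0,43,0,0,0,43,0,0,0]

```text
time_s: 9.62
ee_pos: [0.632, -0.0743, 0.0568]
eef_rot: [-0.457, 1.57, -0.202]
force: [-0.0, -0.8, -2.0]
grip_width: 0.0156
```

```bash
python3 - <<'E'
from mv import *
import pickle,cv2
o,R=show();print('y axis',R[:,1].round(3))
from blade import *
for n in('top','scene'):
    c=ctrl.camera(n);pickle.dump(c,open(n+'5.pkl','wb'))
    P=cloud(c).reshape(-1,3)*1000
    D=np.array([np.cos(np.radians(104.5)),np.sin(np.radians(104.5))]);N=np.array([-D[1],D[0]])
    r=P[:,:2]-[584.8,106.9];a=r@D;b=r@N
    for x0,x1 in((-120,-100),(-80,-60),(-60,-50),(-12,0)):
        m=(abs(b)<8)&(a>x0)&(a<x1)&(P[:,2]>30)&(P[:,2]<65); print(n,x0,m.sum(),np.median(P[m,2]) if m.any() else '')
    for s in (-40,40):
        m=(abs(b-s)<6)&(a>-20)&(a<60)&(P[:,2]<45);print('base z',np.median(P[m,2]) if m.any() else '')
    m=(abs(abs(b)-31)<1.2)&(a>-10)&(a<70)&(P[:,2]>34)&(P[:,2]<46);print('bed z',m.sum(),np.median(P[m,2]) if m.any() else '')
E
```

```text
t 9.62 ee [ 0.632  -0.0743  0.0568] xax [ 0.001 -0.    -1.   ] zhead 14.63 F [-0.  -0.8 -2. ] M [-0.13 -0.   -0.03] w 0.0156 q [-0.17  0.64  1.39 -0.    1.11 -0.43]
y axis [-0.253  0.968 -0.   ]
top -120 65 49.19052958212235
top -80 64 48.914037972070645
top -60 32 49.6409101500158
top -12 36 60.972517219688605
base z 31.134656315956242
base z 30.716307981123613
bed z 39 40.14915306193711
scene -120 26 48.37869482003909
scene -80 20 48.46967916940069
scene -60 3 47.52168108054198
scene -12 19 40.71240707660904
base z 30.467179632769188
base z 30.01141380508802
bed z 11 40.73251779903268
```

Request:
servo_tool:
  motion: [1.3,3,0,0,1.3,8,0,0,1.3,14,0,0,1.3,20,0,0,1.3,26,0,0,1.3,31,0,0,1.3,35,0,0,1.3,39,0,0,1.3,43,0,0,1.3,47,0,0,1.3,50,0,0,1.3,53,0,0,1.3,56,0,0,1.3,59,0,0,1.3,61,0,0,1.3,62,0,0,1.3,62,0,0,1.3,62,0,0]

```text
time_s: 11.98
ee_pos: [0.6162, -0.0144, 0.0551]
eef_rot: [-1.247, 1.571, -0.991]
force: [0.7, 0.0, -1.6]
grip_width: 0.0156
```

```bash
cat > chk.py <<'E'
from mv import *
import pickle,cv2,sys
from h import *
o,R=show()
D=np.array([np.cos(np.radians(104.5)),np.sin(np.radians(104.5))]);N=np.array([-D[1],D[0]])
r=o['ee_pos'][:2]*1000-[584.8,106.9];print('tip x est',round(r@D+137.7,1),'y',round(r@N,1),'axial F',round(float(o['force'][:2]@D),2))
for n in('top','scene'):
    c=ctrl.camera(n);pickle.dump(c,open(n+'l.pkl','wb'))
    b=(230,390,200,320) if n=='top' else (230,390,160,280)
    cv2.imwrite('pics/%s_%s.png'%(n,sys.argv[1]),cv2.resize(c['color'][b[2]:b[3],b[0]:b[1],::-1],None,fx=5,fy=5,interpolation=cv2.INTER_CUBIC))
    P=cloud(c).reshape(-1,3)*1000
    r=P[:,:2]-[584.8,106.9];a=r@D;b=r@N
    for x0,x1 in((-80,-60),(-60,-40),(-40,-20)):
        m=(abs(b)<8)&(a>x0)&(a<x1)&(P[:,2]>30)&(P[:,2]<65); print(n,'blade',x0,m.sum(),np.median(P[m,2]).round(2) if m.any() else '')
    m=(abs(b)<28)&(a>3)&(a<16)&(P[:,2]>45)&(P[:,2]<75);print('plate z',m.sum(),P[m,2].mean() if m.any() else '')
E
python3 chk.py 6
```

```text
t 11.97 ee [ 0.6162 -0.0144  0.0551] xax [ 0. -0. -1.] zhead 14.62 F [ 0.7  0.  -1.6] M [-0.07  0.03  0.  ] w 0.0156 q [-0.08  0.6   1.46 -0.    1.08 -0.34]
tip x est 12.4 y -0.0 axial F -0.14
top blade -80 63 47.44
top blade -60 65 47.4
top blade -40 65 47.56
plate z 141 60.810669491728234
scene blade -80 6 46.71
scene blade -60 18 46.61
scene blade -40 27 46.35
plate z 0
```

View pics/top_6.png

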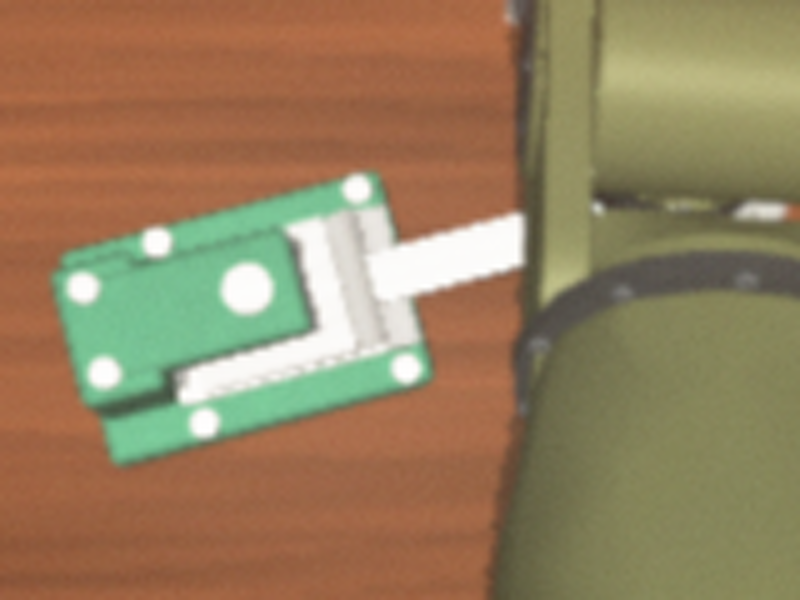

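The blade is in the throat: in the crop it passes under the lip at (365,270), centred and with no axial force. Now I'll lower it onto the bed in small steps.

Request:
servo_tool:
  motion: [0.5,0,0,0,1,0,0,0,1,0,0,0]

```text
time_s: 12.45
ee_pos: [0.6161, -0.0143, 0.0541]
eef_rot: [2.927, 1.571, -3.101]
force: [-0.5, -0.0, -2.5]
grip_width: 0.0159
```

Request:
servo_tool:
  motion: [0.3,0,0,0,0.5,0,0,0,0.5,0,0,0]

```text
time_s: 12.82
ee_pos: [0.6162, -0.0143, 0.0536]
eef_rot: [-2.213, 1.571, -1.958]
force: [0.5, -0.3, -1.8]
grip_width: 0.0158
```

Request:
servo_tool:
  motion: [0.3,0,0,0,0.3,0,0,0,0.3,0,0,0]

```text
time_s: 13.2
ee_pos: [0.6162, -0.0143, 0.0534]
eef_rot: [0.076, 1.571, 0.332]
force: [-0.2, 0.3, -0.7]
grip_width: 0.0155
```

Request:
servo_tool:
  motion: [0.3,0,0,0,0.3,0,0,0,0.3,0,0,0]

```text
time_s: 13.58
ee_pos: [0.6163, -0.0143, 0.0532]
eef_rot: [-0.343, 1.57, -0.087]
force: [0.1, -1.3, 1.9]
grip_width: 0.0156
```

```bash
python3 chk.py 7
```

```text
t 13.57 ee [ 0.6163 -0.0143  0.0532] xax [ 0. -0. -1.] zhead 14.63 F [ 0.1 -1.3  1.9] M [0.06 0.11 0.02] w 0.0156 q [-0.08  0.6   1.46 -0.    1.08 -0.34]
tip x est 12.5 y -0.1 axial F -1.33
top blade -80 65 45.78
top blade -60 63 45.54
top blade -40 61 46.14
plate z 141 60.541770811002976
scene blade -80 5 45.58
scene blade -60 17 45.12
scene blade -40 27 44.13
plate z 0
```

Request:
servo_tool:
  motion: [0,2,0,0,0,4,0,0,0,6,0,0,0,8,0,0,0,10,0,0,0,12,0,0,0,14,0,0,0,16,0,0,0,17,0,0,0,18,0,0,0,18,0,0]

```text
time_s: 15.05
ee_pos: [0.6116, 0.0032, 0.0531]
eef_rot: [0.464, 1.571, 0.72]
force: [1.0, -2.3, 4.9]
grip_width: 0.0156
```

```bash
python3 chk.py 8
```

```text
t 15.05 ee [0.6116 0.0032 0.0531] xax [ 0.  0. -1.] zhead 14.63 F [ 1.  -2.3  4.9] M [-0.09 -0.01  0.04] w 0.0156 q [-0.05  0.59  1.48  0.    1.07 -0.31]
tip x est 30.6 y -0.0 axial F -2.52
top blade -80 3 45.1
top blade -60 61 45.7
top blade -40 63 45.59
plate z 140 60.67655108919459
scene blade -80 0 
scene blade -60 7 44.3
scene blade -40 19 45.85
plate z 24 59.61120391012849
```

Request:
servo_tool:
  motion: [0,1.5,0,0,0,3,0,0,0,4,0,0,0,4,0,0]

```text
time_s: 15.65
ee_pos: [0.6109, 0.0065, 0.0533]
eef_rot: [-0.98, 1.57, -0.724]
force: [2.0, -5.8, 5.2]
grip_width: 0.0158
```

Request:
servo_tool:
  motion: [0,1.5,0,0,0,3,0,0,0,4,0,0,0,4,0,0]

```text
time_s: 16.15
ee_pos: [0.61, 0.0101, 0.0534]
eef_rot: [-1.07, 1.569, -0.815]
force: [2.1, -8.9, 4.7]
grip_width: 0.0157
```

```bash
python3 chk.py 9
```

```text
t 16.15 ee [0.61   0.0101 0.0534] xax [ 0.001 -0.001 -1.   ] zhead 14.61 F [ 2.1 -8.9  4.7] M [-1.27 -0.25  0.02] w 0.0157 q [-0.04  0.59  1.48 -0.    1.07 -0.3 ]
tip x est 37.6 y -0.2 axial F -9.13
top blade -80 0 
top blade -60 36 46.06
top blade -40 65 45.51
plate z 142 61.105304218848175
scene blade -80 0 
scene blade -60 2 45.46
scene blade -40 15 45.08
plate z 26 59.91078184792663
```

Request:
servo_tool:
  motion: [0,1.5,0,0,0,3,0,0,0,4.5,0,0,0,4.5,0,0]

```text
time_s: 16.75
ee_pos: [0.6089, 0.0143, 0.0534]
eef_rot: [-1.075, 1.569, -0.82]
force: [2.7, -8.8, 5.9]
grip_width: 0.0156
```

```bash
python3 chk.py 10
```

```text
t 16.75 ee [0.6089 0.0143 0.0534] xax [ 0.001 -0.001 -1.   ] zhead 14.61 F [ 2.7 -8.8  5.9] M [-1.35 -0.3  -0.02] w 0.0156 q [-0.04  0.59  1.49 -0.    1.07 -0.29]
tip x est 42.0 y -0.2 axial F -9.21
top blade -80 1 50.02
top blade -60 23 45.49
top blade -40 63 45.81
plate z 140 61.63462793317323
scene blade -80 0 
scene blade -60 0 
scene blade -40 10 44.39
plate z 12 60.307502549764045
```

View pics/top_10.png

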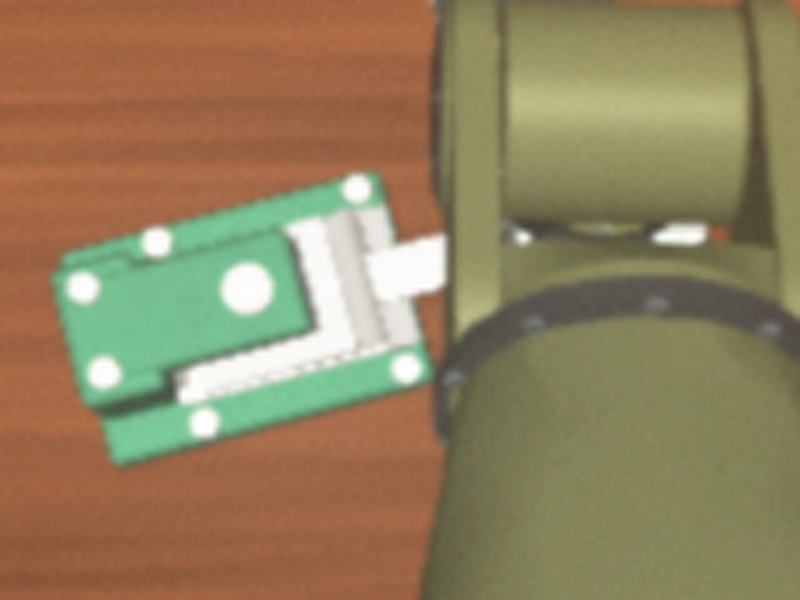

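The plate has risen about 1.0 mm from its rest reading of 60.65. The blade lies straight and central, entering the lip at (370,275) in the crop. I'll advance another 5 mm.

Request:
servo_tool:
  motion: [0,1.5,0,0,0,3,0,0,0,4,0,0,0,5,0,0,0,5,0,0,0,5,0,0,0,5,0,0,0,5,0,0]

```text
time_s: 17.85
ee_pos: [0.6077, 0.0189, 0.0534]
eef_rot: [-1.122, 1.569, -0.867]
force: [3.1, -10.1, 5.4]
grip_width: 0.0159
```

```bash
python3 chk.py 11
```

```text
t 17.85 ee [0.6077 0.0189 0.0534] xax [ 0.001 -0.002 -1.   ] zhead 14.61 F [  3.1 -10.1   5.4] M [-1.67 -0.33 -0.  ] w 0.0159 q [-0.03  0.58  1.49 -0.    1.07 -0.28]
tip x est 46.8 y -0.1 axial F -10.56
top blade -80 0 
top blade -60 2 49.77
top blade -40 63 45.44
plate z 140 62.371230432913606
scene blade -80 0 
scene blade -60 0 
scene blade -40 8 43.3
plate z 0
```

View pics/scene_11.png

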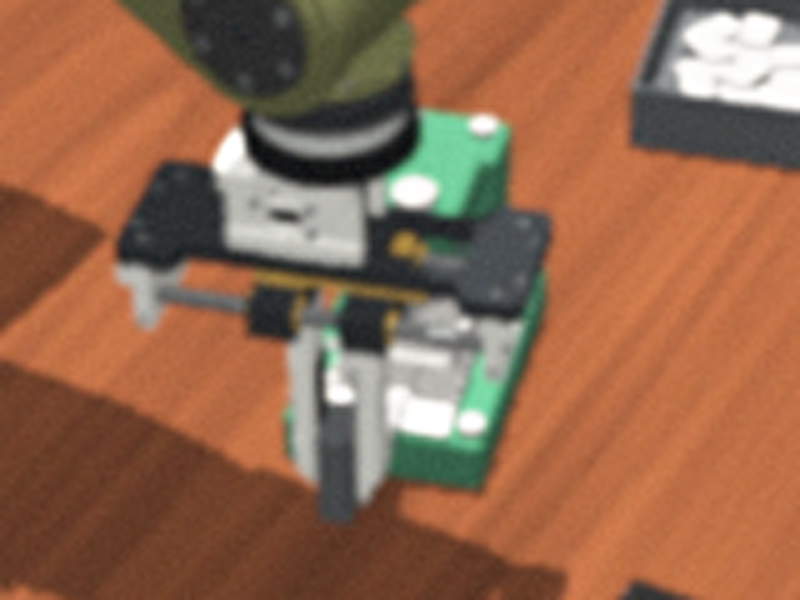

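The block is gripped between the fingers at about (340,450) in the crop. Tip depth is about 47 mm, lift about 1.7 mm, drag about 10.6 N, and nothing is moving. Everything fits, so I'm handing in.

```bash
python3 -c "
from mv import *
show();ctrl.hand_in();show()"
```

```text
t 17.95 ee [0.6077 0.0189 0.0534] xax [ 0.001 -0.002 -1.   ] zhead 14.61 F [  2.7 -10.6   6.4] M [-1.65 -0.4  -0.01] w 0.0158 q [-0.03  0.58  1.49 -0.    1.07 -0.28]
the job is handed in; nothing more can be done
the job is handed in; nothing more can be done
```

I picked up the feeler by its grip block at 40 N, laid its blade on the bed and slid it straight into the throat. I handed the job in at about 18 s, still gripping it and holding it still; no verdict is reported.

Last checks before hand-in:
- **Depth and alignment:** the tip is about 47 mm past the throat edge and within about 1 mm of the middle. It is straight in to within about 0.5°. These are worked out from the arm's pose and earlier camera measurements, because the tip itself is hidden under the plate.
- **Hold-down lift:** about 1.7 mm from the top camera's depth readings. Contact at about 34 mm depth predicts about 1.6 mm.
- **Forces:** drag is about 10.6 N, within the expected range. The vertical force shows the blade pressing on the bed.
- **Bystanders:** no move went near the thick gauge, mallet or tray. I planned clearances but did not re-measure their positions at the end.
- **Disagreements:** the scene camera's depth readings of the blade differed from the top camera's by 1–2 mm. At the final depth it had no usable reading of the plate, so I relied on the top camera and the force readings.

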